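Steady a rocking weighing plate

TASK

The weighing plate on the grey stand rocks on one of its four corners. Press down on the plate's corners with the closed fingertips, one after another, until you find the one that sinks, then press that corner's steel shim tab all the way flat so that the plate is level and firm again. Leave the other three shim tabs standing up, do not pinch or lift anything, and leave the things standing around alone.

Things in the scene. Friction and masses are not known exactly. Their poses are not given: they have to be found in the camera images.
- base: Fixed grey base of the weighing stand, on the worktop right of the sink: a slab 150 x 160 mm, 10 mm thick, with lugs to 103 mm from its centre at the near and far ends. Origin: centre of its underside, on the worktop; x runs from near to far end, y to its left. Steel guide posts, 26 mm high, at the middle of each side keep the plate from sliding.
- plate_center (a point): Centre of the top face of the loose aluminium plate on the base: 114 mm (x) by 140 mm (y), 8 mm thick, 0.6 kg, its top 32 mm above the worktop; axes as the base's, z its normal. A round weighing pan, 76 mm across, stands on its middle, its rim 19 mm above the plate. Under each corner is a support pad: three are solid, one is loose, a different one at each start and not to be told by eye.
- corner_near_left (a point): Where to press the plate's near left corner (seen from the robot): on its top face above the corner's foot, 9 mm from the near edge, 13 mm from the side edge, at a dark rivet head 12 mm across. A solid corner does not give. The loose one, pressed with 8 N, sinks 5 mm and stays down; the opposite corner then stands 5 mm high (pressing that rocks the plate back only while pressed).
- corner_near_right (a point): Where to press the plate's near right corner (seen from the robot): on its top face above the corner's foot, 9 mm from the near edge, 13 mm from the side edge, at a dark rivet head 12 mm across. A solid corner does not give. The loose one, pressed with 8 N, sinks 5 mm and stays down; the opposite corner then stands 5 mm high (pressing that rocks the plate back only while pressed).
- corner_far_left (a point): Where to press the plate's far left corner (seen from the robot): on its top face above the corner's foot, 9 mm from the far edge, 13 mm from the side edge, at a dark rivet head 12 mm across. A solid corner does not give. The loose one, pressed with 8 N, sinks 5 mm and stays down; the opposite corner then stands 5 mm high (pressing that rocks the plate back only while pressed).
- corner_far_right (a point): Where to press the plate's far right corner (seen from the robot): on its top face above the corner's foot, 9 mm from the far edge, 13 mm from the side edge, at a dark rivet head 12 mm across. A solid corner does not give. The loose one, pressed with 8 N, sinks 5 mm and stays down; the opposite corner then stands 5 mm high (pressing that rocks the plate back only while pressed).
- shim_near_left (a joint): Angle of the near left corner's shim, a steel strip 20 mm wide hinged at the near end of the base: 0 = its tab stands up at 26 degrees (start), 0.45 rad = flat, against its stop. It stays where it is put. About 8 N straight down on the tab moves it (15 to 20 N seats it); its inner end then lifts a sunk corner back level and holds it against 10 N.
- shim_near_left_tab (a point): Where to press the near left shim: a point on the top face of its tab, 30 mm out from the hinge and 9 mm short of the tab's end, beyond the near edge of the plate, 34 mm to the left of the base's middle line. At the start 37 mm above the worktop; 24 mm with the shim flat.
- shim_near_right (a joint): Angle of the near right corner's shim, a steel strip 20 mm wide hinged at the near end of the base: 0 = its tab stands up at 26 degrees (start), 0.45 rad = flat, against its stop. It stays where it is put. About 8 N straight down on the tab moves it (15 to 20 N seats it); its inner end then lifts a sunk corner back level and holds it against 10 N.
- shim_near_right_tab (a point): Where to press the near right shim: a point on the top face of its tab, 30 mm out from the hinge and 9 mm short of the tab's end, beyond the near edge of the plate, 34 mm to the right of the base's middle line. At the start 37 mm above the worktop; 24 mm with the shim flat.
- shim_far_left (a joint): Angle of the far left corner's shim, a steel strip 20 mm wide hinged at the far end of the base: 0 = its tab stands up at 26 degrees (start), 0.45 rad = flat, against its stop. It stays where it is put. About 8 N straight down on the tab moves it (15 to 20 N seats it); its inner end then lifts a sunk corner back level and holds it against 10 N.
- shim_far_left_tab (a point): Where to press the far left shim: a point on the top face of its tab, 30 mm out from the hinge and 9 mm short of the tab's end, beyond the far edge of the plate, 34 mm to the left of the base's middle line. At the start 37 mm above the worktop; 24 mm with the shim flat.
- shim_far_right (a joint): Angle of the far right corner's shim, a steel strip 20 mm wide hinged at the far end of the base: 0 = its tab stands up at 26 degrees (start), 0.45 rad = flat, against its stop. It stays where it is put. About 8 N straight down on the tab moves it (15 to 20 N seats it); its inner end then lifts a sunk corner back level and holds it against 10 N.
- shim_far_right_tab (a point): Where to press the far right shim: a point on the top face of its tab, 30 mm out from the hinge and 9 mm short of the tab's end, beyond the far edge of the plate, 34 mm to the right of the base's middle line. At the start 37 mm above the worktop; 24 mm with the shim flat.
- petri_dish: Bystander, not to be moved: clear round petri dish, 65 mm across, 16 mm high. Origin at the centre of its underside.
- pen: Bystander, not to be moved: black and white marker pen, 122 mm long, lying. Origin at the centre of its underside.
- masking_tape: Bystander, not to be moved: roll of masking tape, 80 mm across, lying flat. Origin at the centre of its underside.
- bottle_cap: Bystander, not to be moved: ribbed dark-blue screw cap, 45 mm across, 20 mm high. Origin at the centre of its underside.
- beaker: Bystander, not to be moved: glass beaker, 72 mm across, 95 mm high. Origin at the centre of its underside.

How it is judged:
By the outcome, as a careful person would: the job done as asked, in the order asked, and still so for the second after the job is handed in, with the robot touching nothing.
It also fails if it takes over 51 s, if anything falls off the work surface, if the arm or the gripper's body presses on something with over 40 N, if the wrist force passes 120 N, or if a joint passes its speed limit or range.

ROBOT

A 6-joint arm with a two-finger parallel gripper is mounted at the origin on a cart in front of the work surface, level with it; the furniture and walls round the work are solid. World frame = base frame: x ahead of the robot, y to its left, z up, the work surface at z = 0. Lengths are in m, angles in rad, forces in N, time in s.
With the tool pointing down it reaches from about 0.35 to 0.775 m from the base axis. Payload 7.3 kg.
Tool frame: the origin (TCP) lies at the very end of the fingers, on their centre line; the grasp point (between the pads) lies 19 mm behind it (robot.hold_point_z is the distance from the TCP to the grasp point, in m); z points along the fingers, y is the direction in which the jaws open and shut (so a half turn about z gives the same grasp; the last joint's range is limited). The gripper opens to 92 mm and grips with 3 to 60 N. Pads are 19 mm wide; open, the fingers measure 130 mm over their backs; the gripper's body (75 mm by 190 mm) begins 47 mm behind the grasp point.
Start: joints at [-1.366, 0.342, 1.524, -0, 1.275, -0.146], TCP at [0.18, -0.493, 0.227] pointing down, gripper open.
Joint ranges: [-2.53, 2.53], [-0.77, 2.02], [0.04, 2.7], [-1, 4.14], [0.28, 2.66], [-3.11, 3.11]. Speed limits (rad/s): [2.57, 2.57, 3.14, 3.14, 3.14, 3.14].

INTERFACE

Orientations are given as [roll, pitch, yaw] about the fixed x, y, z axes, in that order (R = Rz(yaw) Ry(pitch) Rx(roll)).
In Python, from cell import monitor, viewer, robot gives the robot as it stands.
- The arm moves only by the tool move_arm, never from a script. Its argument "deltas" is a list of rows, each an object of numbers: "x", "y", "z": the shift along the tool's x, y, z in m; "wx", "wy", "wz": the turn, a rotation vector about the tool's x, y, z in degrees; "hand": the opening, from 0 (shut) to 1 (fully open). In form: [{"x": .., "y": .., "z": .., "wx": .., "wy": .., "wz": .., "hand": ..}, ...]. A call has 1 to 8 rows; each row is the pose to reach, as a shift and turn from the pose commanded when the call began, along the tool's axes at that moment; what a row does not reach only later rows make up. A row lasts 1/8 s, in which the tool goes at most 62.5 mm and 10.7 degrees, less where a joint would pass 70% of its speed; a pose out of reach is approached as far as the arm can. A call with a gripper value outside its range is refused whole. The fingers move at their own pace and stop on an object; "grip_force" is the grip in N (left out, the last holds). Time passes only in rows, so rows that repeat a pose let the fingers close. It gives the time, the measured TCP pose, the force and the opening at its end, in the units of the state.
- monitor.observe(): the state, without advancing time (a new reading comes with each control period).
- viewer.read_camera(name): name is "scene" or "top"; returns the picture (400x640x3 uint8, red, green, blue); there is no depth.
- viewer.camera_params(name): a dict with "camera_matrix" (3x3 intrinsics, pixels), "k1" (the pictures are not rectified: a ray, as slopes to the right and down, at radius r is drawn at 1 + k1 r^2 times it, then the intrinsics apply), "R" (3x3) and "t" (3): a world point X has camera coordinates R X + t. Camera axes: x right, y down, z forward; pixel columns grow to the right and rows downward; lengths in m; the calibration is good to about 2 mm. A picture is of the moment at which its call begins. camera_params takes no time and is no camera call.
- robot.hand_in(): hands the job in, once; it reports no verdict.
The state is a dict: "time": time; "qpos": joint angles; "qvel": joint speeds; "joint_efforts": joint torques, N m; "tool_pos": TCP position; "tool_rot": TCP orientation; "contact_force": force on the tool from outside, world axes, zero at the start; "torque": the same for the moment, N m; "opening": finger opening in m.
Only numpy, scipy, OpenCV 4.12 (cv2) and the standard library are available. Lean on these libraries where they do the work, as an engineer would, in place of code of your own. Each camera call takes 0.05 s, during which the arm holds its last target. There are 200 camera calls.

## Working session

There is one attempt and no reset: what is moved stays moved. The work goes in short steps, Python scripts to look and compute and a tool call to move; the robot and the scene stay as the last step left them, time stands still between calls to the robot, and variables do not carry over. Pictures are saved under pics/ and viewed, about 8 in all and at most 12, crops included, and the job is handed in when it is done.

Besides the shell and the picture viewer there is one more tool, called after "Emit:" by a JSON object that holds its "op" and its "data", one argument or row to a line. move_arm: Moves the arm, as the interface text tells. Its arguments: {"type":"object","properties":{"deltas":{"type":"array","items":{"type":"object","properties":{"x":{"type":"number"},"y":{"type":"number"},"z":{"type":"number"},"wx":{"type":"number"},"wy":{"type":"number"},"wz":{"type":"number"},"hand":{"type":"number"}}}},"grip_force":{"type":"number"}},"required":["deltas"]}

```bash
mkdir -p pics; python3 - <<'E'
from cell import monitor, viewer, robot
import cv2
s=monitor.observe(); print(s)
for n in("scene","top"):
    p=viewer.camera_params(n); print(n,p)
    cv2.imwrite(f"pics/{n}0.png",viewer.read_camera(n)[:,:,::-1])
E
```

```text
{'time': 0.0, 'qpos': array([-1.36602520e+00,  3.42713004e-01,  1.52502741e+00, -2.89669186e-07,
        1.27538824e+00, -1.46020298e-01]), 'qvel': array([-0.00042377, -0.00087605,  0.00070017,  0.00025678, -0.0005842 ,
        0.00209596]), 'joint_efforts': array([ 1.96062079e-03, -4.31241846e+01, -2.44218868e+01,  7.18629034e-02,
        5.58485300e-02, -1.37355751e-04]), 'tool_pos': array([ 0.18033831, -0.49261913,  0.22604638]), 'tool_rot': array([-3.14007296e+00, -2.23217123e-04,  3.50791336e-01]), 'contact_force': array([ 0.07721722, -0.42224269, -0.67376102]), 'torque': array([ 0.03315761,  0.00204035, -0.01249073]), 'opening': 0.09172299884502265}
scene {'camera_matrix': array([[366.61539781,   0.        , 322.68227017],
       [  0.        , 366.61539781, 202.55890024],
       [  0.        ,   0.        ,   1.        ]]), 'k1': 0.01925227946140212, 'R': array([[ 0.89379103, -0.44794083,  0.02205927],
       [-0.26461851, -0.56643677, -0.78046552],
       [ 0.36209756,  0.69173579, -0.62480954]]), 't': array([-0.50716266,  0.12835883,  0.90299726])}
top {'camera_matrix': array([[505.36410154,   0.        , 314.79119517],
       [  0.        , 505.36410154, 204.20980243],
       [  0.        ,   0.        ,   1.        ]]), 'k1': -0.16553891491632783, 'R': array([[ 0.02208657, -0.99968738,  0.01171887],
       [-0.99424133, -0.02319271, -0.10462443],
       [ 0.10486352, -0.0093406 , -0.99444276]]), 't': array([-0.13446458,  0.54082505,  1.47746533])}
```

View pics/top0.png

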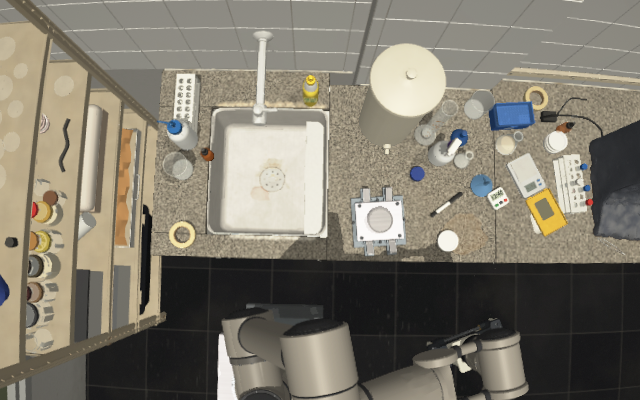

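View pics/scene0.png

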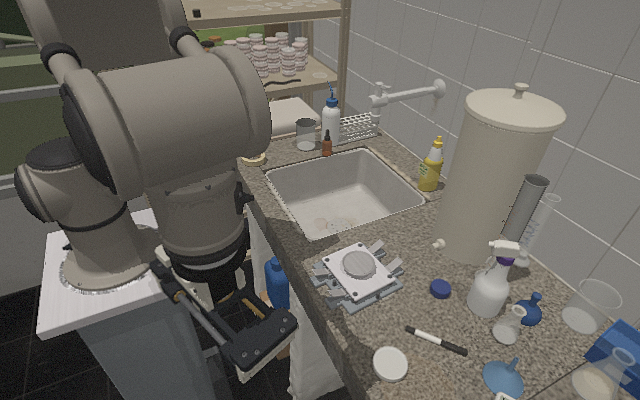

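```bash
cat > h.py <<'E'
import numpy as np, cv2
from cell import monitor, viewer, robot
def cam(n):
    p=viewer.camera_params(n); return np.array(p["camera_matrix"]),p["k1"],np.array(p["R"]),np.array(p["t"])
def proj(n,X):
    K,k,R,t=cam(n); return cv2.projectPoints(np.atleast_2d(X).astype(float),cv2.Rodrigues(R)[0],t,K,np.array([k,0,0,0.]))[0][:,0]
def unproj(n,px,z):
    K,k,R,t=cam(n); u=cv2.undistortPoints(np.array(px,float).reshape(-1,1,2),K,np.array([k,0,0,0.]))[:,0]
    d=np.c_[u,np.ones(len(u))]@R; c=-R.T@t
    return c+d*((z-c[2])/d[:,2])[:,None]
E
python3 - <<'E'
from h import *
a=cv2.imread("pics/top0.png")[180:262,335:425]; b=cv2.imread("pics/scene0.png")[235:320,305:415]
A=cv2.resize(a,None,fx=7,fy=7,interpolation=cv2.INTER_CUBIC); cv2.imwrite("pics/topc.png",A)
B=cv2.resize(b,None,fx=7,fy=7,interpolation=cv2.INTER_CUBIC); cv2.imwrite("pics/scenec.png",B)
print(unproj("top",[[378,218]],0.05))
E
```

```text
[[ 0.50507187 -0.30888888  0.05      ]]
```

View pics/topc.png

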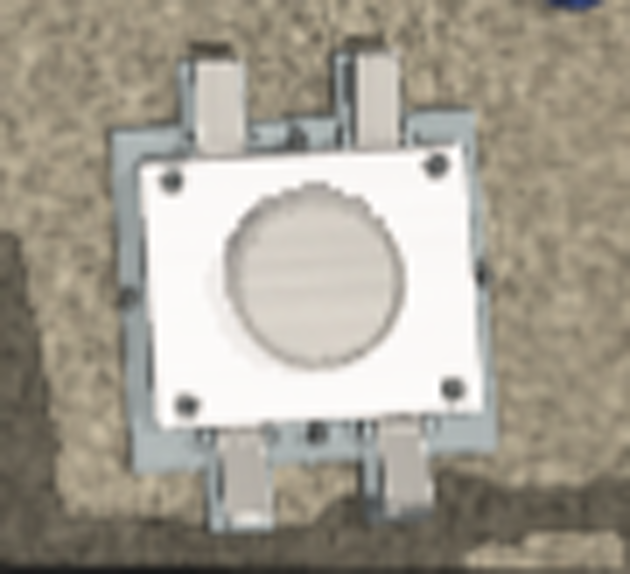

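View pics/scenec.png

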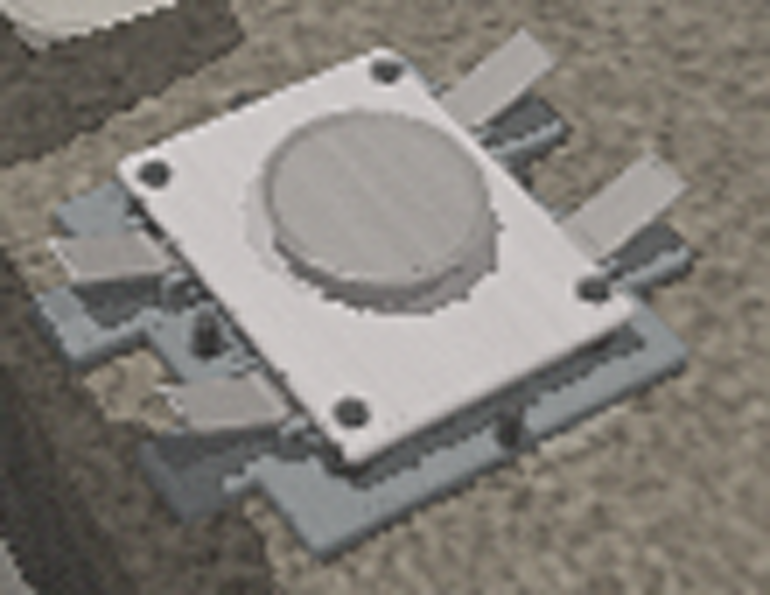

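```bash
cat > fit.py <<'E'
from h import *
from scipy.optimize import least_squares
f=lambda P,o:(np.array(P,float)+.5)/7-.5+o
T=f([[172,181],[436,166],[186,405],[453,389]],[335,180])
S=f([[387,70],[594,289],[155,174],[351,413]],[305,235])
L=np.array([[48,57],[48,-57],[-48,57],[-48,-57]])/1e3
def W(p,l,z): c,s=np.cos(p[2]),np.sin(p[2]); l=np.atleast_2d(l); return np.c_[p[0]+c*l[:,0]-s*l[:,1],p[1]+s*l[:,0]+c*l[:,1],np.full(len(l),z)]
E
python3 - <<'E'
from fit import *
for nm,r in dict(top=lambda p:proj("top",W(p,L,.033))-T,scene=lambda p:proj("scene",W(p,L,.033))-S,both=lambda p:np.r_[proj("top",W(p,L,.033))-T,proj("scene",W(p,L,.033))-S]).items():
    q=least_squares(lambda p:r(p).ravel(),[.5,-.3,0]); print(nm,q.x.round(4),np.abs(q.fun).max().round(2))
p=q.x
print("rivets",W(p,L,.032).round(4))
E_=f([[220,62],[377,55],[243,524],[405,514]],[335,180])
X=unproj("top",E_,.041); c,s=np.cos(p[2]),np.sin(p[2])
print("tab ends local",((X[:,:2]-p[:2])@np.array([[c,-s],[s,c]])).round(4))
Es=f([[538,45],[670,170],[62,262],[180,410]],[305,235])
X=unproj("scene",Es,.041);print("scene",((X[:,:2]-p[:2])@np.array([[c,-s],[s,c]])).round(4))
print(monitor.observe()["tool_rot"])
E
```

```text
top [ 0.4997 -0.3148  0.0796] 0.09
scene [ 0.4981 -0.3152  0.0837] 0.15
both [ 0.4988 -0.3149  0.0817] 0.43
rivets [[ 0.542  -0.2542  0.032 ]
 [ 0.5513 -0.3678  0.032 ]
 [ 0.4463 -0.262   0.032 ]
 [ 0.4557 -0.3756  0.032 ]]
tab ends local [[ 0.0975  0.0337]
 [ 0.0967 -0.0338]
 [-0.0984  0.0375]
 [-0.0986 -0.0313]]
scene [[ 0.0955  0.0342]
 [ 0.0968 -0.0346]
 [-0.0986  0.033 ]
 [-0.0968 -0.0349]]
[-3.14030810e+00 -2.03103028e-04  3.50842958e-01]
```

```bash
cat >> fit.py <<'E'
from scipy.spatial.transform import Rotation as Ro
P=np.array([.4988,-.3149,.0817])
PT=dict(FL=L[0],FR=L[1],NL=L[2],NR=L[3],tFL=[.089,.034],tFR=[.089,-.034],tNL=[-.089,.034],tNR=[-.089,-.034])
def go(name,z,yaw=.0817):
    s=monitor.observe(); R=Ro.from_euler("xyz",s["tool_rot"]); t=W(P,PT[name],z)[0]
    print(name,"shift mm",(R.inv().apply(t-s["tool_pos"])*1e3).round(1),"turn",(R.inv()*Ro.from_euler("xyz",[np.pi,0,yaw])).as_rotvec(degrees=True).round(2))
E
python3 - <<'E'
from fit import *
go("NR",.08)
K=[cam("top"),cam("scene")]; u=[cv2.undistortPoints(np.array([[x]],float),k[0],np.array([k[1],0,0,0.])).reshape(2,1) for k,x in zip(K,[[387,150],[437,246]])]
X=cv2.triangulatePoints(*[np.c_[k[2],k[3]] for k in K],*u);print((X[:3]/X[3]).T)
E
```

```text
NR shift mm [298.7 -15.2 146.2] turn [-0.07 -0.   15.42]
[[ 0.71420803 -0.3376388   0.02956307]]
```

Emit:
{"op": "move_arm", "data": {
  "deltas": [
    {"x": 0.045,"y": -0.002,"z": 0.01,"wz": 3,"hand": 0},
    {"x": 0.1,"y": -0.005,"z": 0.03,"wz": 7,"hand": 0},
    {"x": 0.155,"y": -0.008,"z": 0.06,"wz": 11,"hand": 0},
    {"x": 0.21,"y": -0.011,"z": 0.09,"wz": 15.4,"hand": 0},
    {"x": 0.26,"y": -0.014,"z": 0.12,"wz": 15.4,"hand": 0},
    {"x": 0.299,"y": -0.015,"z": 0.14,"wz": 15.4,"hand": 0},
    {"x": 0.299,"y": -0.015,"z": 0.146,"wz": 15.4,"hand": 0},
    {"x": 0.299,"y": -0.015,"z": 0.146,"wz": 15.4,"hand": 0}
  ],
  "grip_force": 10
}}

```text
schema error: expected keys x, y, z, wx, wy, wz, hand
```

```bash
python3 - <<'E'
from fit import *
go("NR",.04)
s=monitor.observe();print(s["contact_force"],s["tool_pos"])
a=viewer.read_camera("scene")[180:330,240:440,::-1]
cv2.imwrite("pics/s1.png",cv2.resize(a,None,fx=4,fy=4,interpolation=cv2.INTER_CUBIC))
E
```

```text
NR shift mm [298.7 -15.1 186.2] turn [-0.07 -0.   15.42]
[ 0.37688088 -0.35105906 -0.12973408] [ 0.18037998 -0.49269705  0.22612536]
```

View pics/s1.png

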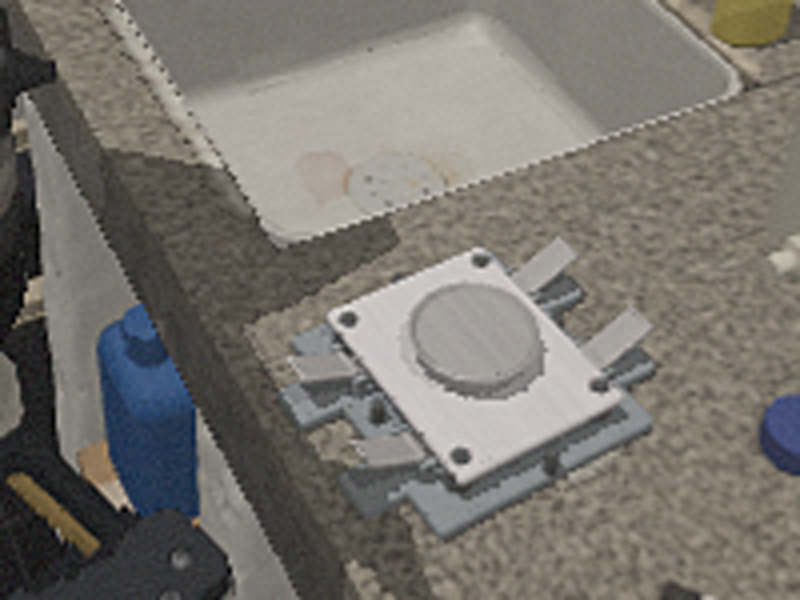

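The move was refused because every key is needed, so the picture shows the unchanged scene. Sending it again with all keys.

Emit:
{"op": "move_arm", "data": {
  "deltas": [
    {"x": 0.045,"y": -0.002,"z": 0.01,"wx": 0,"wy": 0,"wz": 3,"hand": 0},
    {"x": 0.1,"y": -0.005,"z": 0.03,"wx": 0,"wy": 0,"wz": 7,"hand": 0},
    {"x": 0.155,"y": -0.008,"z": 0.06,"wx": 0,"wy": 0,"wz": 11,"hand": 0},
    {"x": 0.21,"y": -0.011,"z": 0.09,"wx": 0,"wy": 0,"wz": 15.4,"hand": 0},
    {"x": 0.26,"y": -0.014,"z": 0.12,"wx": 0,"wy": 0,"wz": 15.4,"hand": 0},
    {"x": 0.299,"y": -0.015,"z": 0.14,"wx": 0,"wy": 0,"wz": 15.4,"hand": 0},
    {"x": 0.299,"y": -0.015,"z": 0.146,"wx": 0,"wy": 0,"wz": 15.4,"hand": 0},
    {"x": 0.299,"y": -0.015,"z": 0.146,"wx": 0,"wy": 0,"wz": 15.4,"hand": 0}
  ],
  "grip_force": 10
}}

```text
time: 1.15
tool_pos: [0.4554, -0.3761, 0.0802]
tool_rot: [-3.141, 0.001, 0.082]
contact_force: [-0.6, -0.2, -0.1]
opening: 0.0165
```

```bash
python3 - <<'E'
from fit import *
go("NR",.04)
s=monitor.observe();print(s["contact_force"],s["tool_pos"],s["opening"])
a=viewer.read_camera("scene")[180:330,240:440,::-1]
cv2.imwrite("pics/s2.png",cv2.resize(a,None,fx=4,fy=4,interpolation=cv2.INTER_CUBIC))
E
```

```text
NR shift mm [ 0.3 -0.5 40.2] turn [-0.05  0.07  0.04]
[-0.64339695 -0.16341409 -0.12299229] [ 0.45536648 -0.37613381  0.08020895] 0.0165055280748234
```

View pics/s2.png

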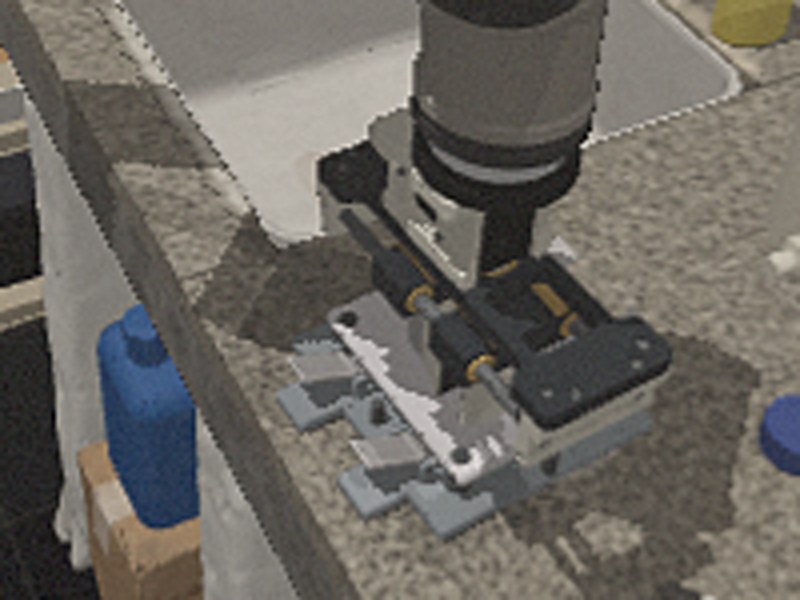

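Emit:
{"op": "move_arm", "data": {
  "deltas": [
    {"x": 0,"y": 0,"z": 0.03,"wx": 0,"wy": 0,"wz": 0,"hand": 0},
    {"x": 0,"y": 0,"z": 0.044,"wx": 0,"wy": 0,"wz": 0,"hand": 0},
    {"x": 0,"y": 0,"z": 0.047,"wx": 0,"wy": 0,"wz": 0,"hand": 0},
    {"x": 0,"y": 0,"z": 0.049,"wx": 0,"wy": 0,"wz": 0,"hand": 0},
    {"x": 0,"y": 0,"z": 0.05,"wx": 0,"wy": 0,"wz": 0,"hand": 0},
    {"x": 0,"y": 0,"z": 0.05,"wx": 0,"wy": 0,"wz": 0,"hand": 0}
  ]
}}

```text
time: 1.95
tool_pos: [0.4563, -0.3768, 0.0317]
tool_rot: [3.14, -0.001, 0.082]
contact_force: [-2.8, -1.4, 4.8]
opening: 0.0001
```

Emit:
{"op": "move_arm", "data": {
  "deltas": [
    {"x": 0,"y": 0,"z": 0.002,"wx": 0,"wy": 0,"wz": 0,"hand": 0},
    {"x": 0,"y": 0,"z": 0.003,"wx": 0,"wy": 0,"wz": 0,"hand": 0},
    {"x": 0,"y": 0,"z": 0.003,"wx": 0,"wy": 0,"wz": 0,"hand": 0}
  ]
}}

```text
time: 2.33
tool_pos: [0.4564, -0.377, 0.0308]
tool_rot: [3.139, -0.001, 0.082]
contact_force: [-6.1, 2.8, 20.8]
opening: 0.0005
```

Emit:
{"op": "move_arm", "data": {
  "deltas": [
    {"x": 0,"y": -0.001,"z": -0.035,"wx": 0,"wy": 0,"wz": 0,"hand": 0},
    {"x": 0.05,"y": -0.001,"z": -0.035,"wx": 0,"wy": 0,"wz": 0,"hand": 0},
    {"x": 0.096,"y": -0.001,"z": -0.035,"wx": 0,"wy": 0,"wz": 0,"hand": 0},
    {"x": 0.096,"y": -0.001,"z": -0.014,"wx": 0,"wy": 0,"wz": 0,"hand": 0},
    {"x": 0.096,"y": -0.001,"z": -0.006,"wx": 0,"wy": 0,"wz": 0,"hand": 0},
    {"x": 0.096,"y": -0.001,"z": -0.003,"wx": 0,"wy": 0,"wz": 0,"hand": 0},
    {"x": 0.096,"y": -0.001,"z": -0.001,"wx": 0,"wy": 0,"wz": 0,"hand": 0},
    {"x": 0.096,"y": -0.001,"z": -0.001,"wx": 0,"wy": 0,"wz": 0,"hand": 0}
  ]
}}

```text
time: 3.32
tool_pos: [0.5516, -0.3676, 0.0294]
tool_rot: [3.141, -0.001, 0.082]
contact_force: [-0.7, 1.3, 1.9]
opening: 0.0004
```

Emit:
{"op": "move_arm", "data": {
  "deltas": [
    {"x": 0,"y": 0,"z": 0.002,"wx": 0,"wy": 0,"wz": 0,"hand": 0},
    {"x": 0,"y": 0,"z": 0.003,"wx": 0,"wy": 0,"wz": 0,"hand": 0},
    {"x": 0,"y": 0,"z": 0.003,"wx": 0,"wy": 0,"wz": 0,"hand": 0},
    {"x": 0,"y": 0,"z": 0.003,"wx": 0,"wy": 0,"wz": 0,"hand": 0}
  ]
}}

```text
time: 3.82
tool_pos: [0.5521, -0.3679, 0.027]
tool_rot: [3.14, -0.001, 0.082]
contact_force: [-1.1, 2.1, 8.1]
opening: 0.0004
```

Emit:
{"op": "move_arm", "data": {
  "deltas": [
    {"x": 0,"y": 0,"z": 0.002,"wx": 0,"wy": 0,"wz": 0,"hand": 0},
    {"x": 0,"y": 0,"z": 0.002,"wx": 0,"wy": 0,"wz": 0,"hand": 0}
  ]
}}

```text
time: 4.08
tool_pos: [0.5522, -0.368, 0.0265]
tool_rot: [3.139, -0.002, 0.082]
contact_force: [-4.1, 3.9, 17.7]
opening: 0.0003
```

Emit:
{"op": "move_arm", "data": {
  "deltas": [
    {"x": 0,"y": 0,"z": -0.02,"wx": 0,"wy": 0,"wz": 0,"hand": 0},
    {"x": 0,"y": 0,"z": -0.04,"wx": 0,"wy": 0,"wz": 0,"hand": 0},
    {"x": 0.02,"y": -0.012,"z": -0.04,"wx": 0,"wy": 0,"wz": 0,"hand": 0},
    {"x": 0.041,"y": -0.023,"z": -0.04,"wx": 0,"wy": 0,"wz": 0,"hand": 0},
    {"x": 0.041,"y": -0.023,"z": -0.032,"wx": 0,"wy": 0,"wz": 0,"hand": 0},
    {"x": 0.041,"y": -0.023,"z": -0.032,"wx": 0,"wy": 0,"wz": 0,"hand": 0}
  ]
}}

```text
time: 4.82
tool_pos: [0.5897, -0.3402, 0.0535]
tool_rot: [-3.14, 0.003, 0.083]
contact_force: [0.8, 0.6, 0.8]
opening: 0.0004
```

```bash
python3 - <<'E'
from fit import *
go("tFR",.037)
s=monitor.observe();print(s["contact_force"],s["tool_pos"],s["opening"])
a=viewer.read_camera("scene")[200:330,270:430,::-1]
cv2.imwrite("pics/s3.png",cv2.resize(a,None,fx=5,fy=4.6,interpolation=cv2.INTER_CUBIC))
E
```

```text
tFR shift mm [ 0.5  1.3 16.5] turn [-0.11  0.17  0.05]
[0.77623145 0.56111405 0.76508588] [ 0.58973706 -0.34024703  0.05352483] 0.00044919211167435916
```

View pics/s3.png

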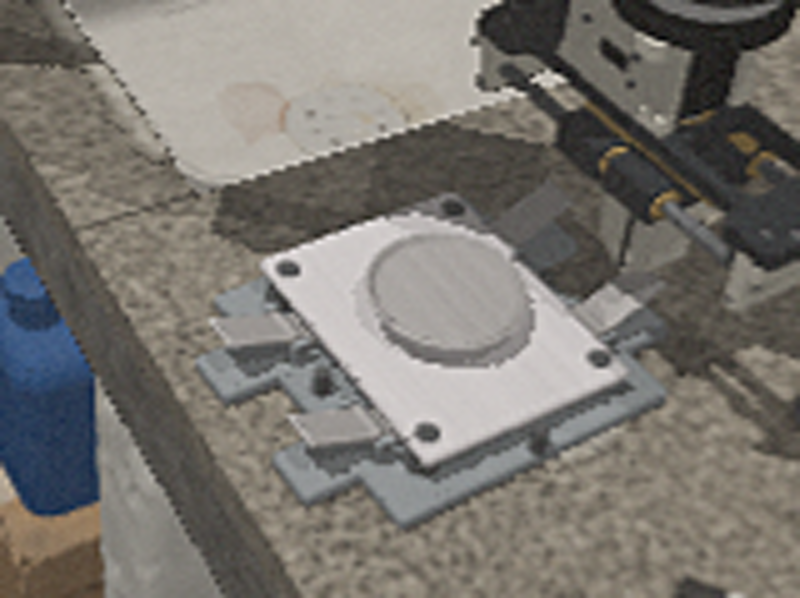

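Emit:
{"op": "move_arm", "data": {
  "deltas": [
    {"x": 0,"y": 0.001,"z": 0.008,"wx": 0,"wy": 0,"wz": 0,"hand": 0},
    {"x": 0,"y": 0.001,"z": 0.012,"wx": 0,"wy": 0,"wz": 0,"hand": 0},
    {"x": 0,"y": 0.001,"z": 0.015,"wx": 0,"wy": 0,"wz": 0,"hand": 0},
    {"x": 0,"y": 0.001,"z": 0.018,"wx": 0,"wy": 0,"wz": 0,"hand": 0},
    {"x": 0,"y": 0.001,"z": 0.021,"wx": 0,"wy": 0,"wz": 0,"hand": 0},
    {"x": 0,"y": 0.001,"z": 0.024,"wx": 0,"wy": 0,"wz": 0,"hand": 0},
    {"x": 0,"y": 0.001,"z": 0.027,"wx": 0,"wy": 0,"wz": 0,"hand": 0},
    {"x": 0,"y": 0.001,"z": 0.028,"wx": 0,"wy": 0,"wz": 0,"hand": 0}
  ]
}}

```text
time: 5.88
tool_pos: [0.5932, -0.3424, 0.0298]
tool_rot: [3.139, -0.006, 0.082]
contact_force: [4.0, 2.1, 7.1]
opening: 0.0006
```

Emit:
{"op": "move_arm", "data": {
  "deltas": [
    {"x": -0.002,"y": 0,"z": 0.003,"wx": 0,"wy": 0,"wz": 0,"hand": 0},
    {"x": -0.002,"y": 0,"z": 0.005,"wx": 0,"wy": 0,"wz": 0,"hand": 0},
    {"x": -0.002,"y": 0,"z": 0.007,"wx": 0,"wy": 0,"wz": 0,"hand": 0},
    {"x": -0.002,"y": 0,"z": 0.008,"wx": 0,"wy": 0,"wz": 0,"hand": 0},
    {"x": -0.002,"y": 0,"z": 0.008,"wx": 0,"wy": 0,"wz": 0,"hand": 0}
  ]
}}

```text
time: 6.5
tool_pos: [0.5916, -0.343, 0.0241]
tool_rot: [3.137, -0.007, 0.082]
contact_force: [0.3, 3.4, 16.5]
opening: 0.0008
```

Emit:
{"op": "move_arm", "data": {
  "deltas": [
    {"x": 0,"y": 0,"z": 0.001,"wx": 0,"wy": 0,"wz": 0,"hand": 0},
    {"x": 0,"y": 0,"z": 0.002,"wx": 0,"wy": 0,"wz": 0,"hand": 0},
    {"x": 0,"y": 0,"z": 0.002,"wx": 0,"wy": 0,"wz": 0,"hand": 0}
  ]
}}

```text
time: 6.88
tool_pos: [0.5917, -0.3431, 0.024]
tool_rot: [3.137, -0.007, 0.082]
contact_force: [-2.2, 6.0, 27.8]
opening: 0.0006
```

Emit:
{"op": "move_arm", "data": {
  "deltas": [
    {"x": 0,"y": 0,"z": -0.022,"wx": 0,"wy": 0,"wz": 0,"hand": 0},
    {"x": 0,"y": 0,"z": -0.044,"wx": 0,"wy": 0,"wz": 0,"hand": 0},
    {"x": -0.02,"y": 0.011,"z": -0.044,"wx": 0,"wy": 0,"wz": 0,"hand": 0},
    {"x": -0.042,"y": 0.021,"z": -0.044,"wx": 0,"wy": 0,"wz": 0,"hand": 0},
    {"x": -0.042,"y": 0.021,"z": -0.024,"wx": 0,"wy": 0,"wz": 0,"hand": 0},
    {"x": -0.042,"y": 0.021,"z": -0.018,"wx": 0,"wy": 0,"wz": 0,"hand": 0},
    {"x": -0.042,"y": 0.021,"z": -0.016,"wx": 0,"wy": 0,"wz": 0,"hand": 0},
    {"x": -0.042,"y": 0.021,"z": -0.016,"wx": 0,"wy": 0,"wz": 0,"hand": 0}
  ]
}}

```text
time: 7.88
tool_pos: [0.5486, -0.3667, 0.0337]
tool_rot: [3.141, -0.0, 0.082]
contact_force: [-0.1, 0.2, -0.0]
opening: 0.0005
```

Emit:
{"op": "move_arm", "data": {
  "deltas": [
    {"x": 0.003,"y": 0.001,"z": 0.001,"wx": 0,"wy": 0,"wz": 0,"hand": 0},
    {"x": 0.003,"y": 0.001,"z": 0.002,"wx": 0,"wy": 0,"wz": 0,"hand": 0},
    {"x": 0.003,"y": 0.001,"z": 0.003,"wx": 0,"wy": 0,"wz": 0,"hand": 0},
    {"x": 0.003,"y": 0.001,"z": 0.0035,"wx": 0,"wy": 0,"wz": 0,"hand": 0},
    {"x": 0.003,"y": 0.001,"z": 0.0035,"wx": 0,"wy": 0,"wz": 0,"hand": 0}
  ]
}}

```text
time: 8.5
tool_pos: [0.5524, -0.3676, 0.0319]
tool_rot: [3.14, -0.002, 0.082]
contact_force: [-2.6, 1.1, 7.5]
opening: 0.0003
```

The corner holds level: z = 0.0319 m under 7.5 N. I'll retreat and look.

Emit:
{"op": "move_arm", "data": {
  "deltas": [
    {"x": 0,"y": 0,"z": -0.04,"wx": 0,"wy": 0,"wz": 0,"hand": 0},
    {"x": 0,"y": 0,"z": -0.09,"wx": 0,"wy": 0,"wz": 0,"hand": 0},
    {"x": -0.04,"y": 0,"z": -0.13,"wx": 0,"wy": 0,"wz": 0,"hand": 0},
    {"x": -0.09,"y": 0.01,"z": -0.15,"wx": 0,"wy": 0,"wz": 0,"hand": 0},
    {"x": -0.14,"y": 0.02,"z": -0.17,"wx": 0,"wy": 0,"wz": 0,"hand": 0},
    {"x": -0.19,"y": 0.03,"z": -0.18,"wx": 0,"wy": 0,"wz": 0,"hand": 0},
    {"x": -0.24,"y": 0.04,"z": -0.18,"wx": 0,"wy": 0,"wz": 0,"hand": 0},
    {"x": -0.24,"y": 0.04,"z": -0.18,"wx": 0,"wy": 0,"wz": 0,"hand": 0}
  ]
}}

```text
time: 9.5
tool_pos: [0.3131, -0.4277, 0.2108]
tool_rot: [3.141, 0.0, 0.078]
contact_force: [0.0, 0.2, -0.1]
opening: 0.0003
```

```bash
python3 - <<'E'
from fit import *
a=viewer.read_camera("scene")[200:360,270:470,::-1]; print(monitor.observe()["contact_force"])
cv2.imwrite("pics/s4.png",cv2.resize(a,None,fx=4,fy=3.75,interpolation=cv2.INTER_CUBIC))
E
```

```text
[-0.38251032  0.12724612 -0.06785509]
```

View pics/s4.png

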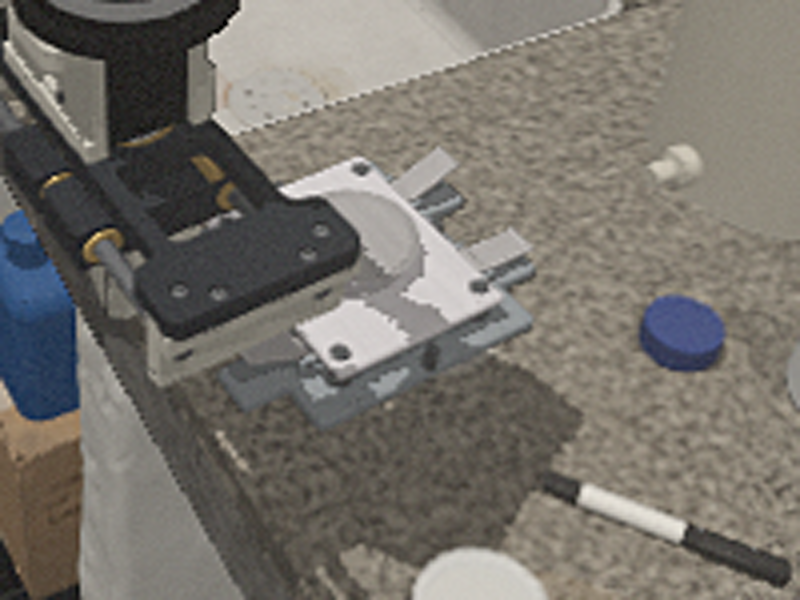

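The far-right tab at (500,250) lies flat. The far-left tab at (430,170) and the visible near tab still stand. The plate looks level, and the cap, pen and dish are where they were.

```bash
python3 -c "
from cell import robot; print(robot.hand_in())"
```

```text
the job is handed in; nothing more can be done
None
```

The loose corner was the far right one. I pressed its shim tab flat, and the plate is level and firm again. I handed the job in at about 9.6 s.

- **Finding the corner:** I pressed near right first; it held at about 31 mm under 21 N. Far right came next; it sank 5 mm, to 27 mm at 8 N. I did not press the near left or far left corners.
- **Flattening the shim:** I pressed the far right tab down to 24.0 mm at 28 N. It did not move any further between 16 N and 28 N, so it is against its stop.
- **Checks:** Pressed again at 7.5 N, the far right corner held at 31.9 mm, which is level. I did not test it right up to the 10 N it should hold.
- **Last picture:** The far right tab is flat, the far left one is standing, and the cap, pen and dish have not moved. The arm hid most of the near tabs, but I never pressed on them. The tool was touching nothing.

The first move call was refused because some keys were missing; nothing moved and I sent it again. No check failed or disagreed.

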